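# Open the push-and-turn safety cap of the brush-cleaner can

### The arm

A 6-joint arm with a two-finger parallel gripper is mounted at the origin on a cart in front of the work surface, level with it; the furniture and walls round the work are solid. World frame = base frame: x ahead of the robot, y to its left, z up, the work surface at z = 0. Lengths are in m, angles in degrees, forces in N, time in s.
With the tool pointing down it reaches from about 0.375 to 0.9 m from the base axis. Payload 3.1 kg.
Tool frame: the origin (TCP) lies on the centre line of the jaws, within the pads' length; the fingertips stand 19 mm ahead of it and the grasp point (between the pads) is the TCP; z points along the fingers, y is the direction in which the jaws open and shut (so a half turn about z gives the same grasp; the last joint's range is limited). The gripper opens to 87 mm and grips with 3 to 60 N. Pads are 19 mm wide; open, the fingers measure 117 mm over their backs; the gripper's body (75 mm by 190 mm) begins 51 mm behind the grasp point.
Start: joints at [-80.357, 30.224, 82.088, -0, 67.689, -10.227], TCP at [0.212, -0.588, 0.242] pointing down, gripper open.
Joint ranges: [-176.69, 176.69], [-43.24, 126.21], [12.49, 139.97], [-82, 262], [0, 151.66], [-163.58, 163.58]. Speed limits (degrees/s): [159.86, 159.86, 180, 180, 180, 180].

### API

Orientations are given as [roll, pitch, yaw] about the fixed x, y, z axes, in that order (R = Rz(yaw) Ry(pitch) Rx(roll)).
In Python, from plant import monitor, viewer, workorder, recognise, silhouettes gives the robot as it stands.
- The arm moves only by the tool move_arm, never from a script. Its argument "motion" is one flat list of numbers, 5 for each row, row after row: the shift along the tool's x, y, z in units of 40 mm (1.0 is 40 mm), then the turn about the tool's z in units of 6 degrees (1.0 is 6 degrees), then the gripper command: -1 is shut, 1 is fully open, values between are in proportion. A call has 1 to 20 rows; each row shifts and turns the commanded pose from where the row before left it, along the tool's axes as they then stand; what a row does not reach is not made up. A row lasts 1/8 s, in which the tool goes at most 62.5 mm and 10.7 degrees, less where a joint would pass 70% of its speed; a pose out of reach is approached as far as the arm can. A call is refused whole if a number of a shift passes 1 or a number of a turn 1, either way. A call with a gripper value outside its range is refused whole. The fingers move at their own pace and stop on an object; "grip_force" is the grip in N (left out, the last holds). Time passes only in rows, so rows that do not move let the fingers close. It gives the time, the measured TCP pose, the force and the opening at its end, in the units of the state.
- monitor.get_state(): the state, without advancing time (a new reading comes with each control period).
- viewer.capture(name): name is "side" or "top" or "wrist"; returns (picture, depth): 384x512x3 uint8, red, green, blue; 384x512 float32, m along the optical axis (not along the pixel's ray), 0 where there is no reading.
- viewer.get_calibration(name): a dict with "K" (3x3 intrinsics, pixels), "k1" (the pictures are not rectified: a ray, as slopes to the right and down, at radius r is drawn at 1 + k1 r^2 times it, then the intrinsics apply), "world_from_camera" (4x4, takes a point from camera to world coordinates). Camera axes: x right, y up, looking along -z (the intrinsics and any distortion apply to the point x, -y, -z); pixel columns grow to the right and rows downward; lengths in m; the calibration is good to about 2 mm. A picture is of the moment at which its call begins: read the wrist's pose just before it. get_calibration takes no time and is no camera call; for the wrist camera it gives the pose at the moment of the call.
- workorder.job_done(): hands the job in, once; it reports no verdict.
Trained networks look in the newest picture that a camera, given by its name, has taken for a name from the list of things; names that differ only in an ending like _2 or _b are one class to them, and where a whole thing is asked for, a point or a joint stands for the part that bears it (a point fixed in the world has none). Each returns a list of dicts, best first, with "p" (0 to 1); they miss things now and then, are a little off and sometimes report something else, mostly with a low value. They report only what shows in the picture. A call takes as long as a camera call.
- recognise(thing, camera): "position" ([column, row] in pixels, amid what is visible of it).
- silhouettes(thing, camera): "mask" (384x512 bool, what is visible of it) and "position" ([column, row] in pixels, amid what is visible of it).
The state is a dict: "clock": time; "q": joint angles; "dq": joint speeds; "joint_efforts": joint torques, N m; "ee_pos": TCP position; "eef_rot": TCP orientation; "wrist_force": force on the tool from outside, world axes, zero at the start; "ft_torque": the same for the moment, N m; "width": opening from 0.0 (shut) to 1.0 (fully open).
Only numpy, scipy, OpenCV 4.12 (cv2) and the standard library are available. Lean on these libraries where they do the work, as an engineer would, in place of code of your own. Each camera call takes 0.05 s, during which the arm holds its last target.

### The job

Open the can of brush cleaner that stands in the grey bench holder: its cap is child-resistant, so push it down firmly and, keeping it pushed down, turn it anticlockwise (seen from above) until it comes up against its stop, then lift it off. Set the cap down gently, mouth down, in the middle of the empty white saucer so that it does not drip on the table. Push only as hard as the catch needs and do not force it against the stop, because the neck is thin; do not pull the can out of its holder, and leave the things around it where they are.

Things in the scene. Friction and masses are not known exactly. Their poses are not given: they have to be found in the camera images.
- cap: Grey plastic push-and-turn cap, loose, 60 g, 39 mm tall: a round skirt 56 mm across and 21 mm tall, on it a round fluted head 42 mm across and 18 mm tall, so a flat shoulder 7 mm wide runs round the head 21 mm above the mouth. Origin: centre of the mouth (lower rim), z up its axis. It starts locked on the can, origin at (0, 18, 132) mm in the can's frame: 4 mm above the neck's base plate.
- cap_head (a point): Centre of the cap's head, on its axis, 30 mm above its mouth. Grip the head from above at any yaw; fingertips may bear down on the shoulder. A disc spring in the cap resists: about 8 N of push where the cap begins to move, 3.5 N more per mm, about 20 N where the lugs pass the catch (3.5 mm down), 22 N where the rim meets the base plate (4 mm down, rigid).
- cap_lugs (a point): On the cap's axis, 4 mm above its mouth: top of three lugs inside, 20 mm off the axis, hooked under ledges of the neck. While up, catch teeth let the cap turn only 4 degrees. Kept down, it turns anticlockwise from above by 68 degrees to a solid stop (drag 0.1 to 0.2 N m); from 60 degrees to the stop the lugs are free, the spring lifts the cap 2 mm and it pulls straight up. Pulled sooner, it lifts the can.
- can: Rectangular plain metal tin with a paper label, loose, about 750 g, 66 mm (its x) by 110 mm (its y), 125 mm tall, standing in the holder with 2 mm of play all round. Origin: centre of its underside, z up. The neck's axis is at (0, 18) mm in its frame. A low wire loop, 11 mm tall, stands at the other end of its top.
- neck_plate: Round white plate, 58 mm across, at the foot of the can's neck and part of the can; the cap's rim meets it when pushed right down. Origin: on the neck's axis, at the plate's upper face, 128 mm above the can's underside. The neck stands 13 mm above it, 44 mm across its ledges. It is spoiled if the rim bears on the plate with over 6 N, or all contacts of cap and can (push, side and stop loads) add up to over 50 N.
- can_holder: Folded grey steel tray screwed to the table (fixed), 76 mm (its x) by 120 mm (its y) over its walls, 34 mm tall, floor 3 mm thick, with a screwed tab 20 mm long at each short end. It keeps the can from turning. Origin: centre of its underside, on the table.
- saucer: Empty round white saucer, loose, 70 g, 102 mm across, 10 mm tall at the rim, shallow: the cap's mouth rests about 7 mm above the table in it. Origin: centre of its underside, z up.
- water_dropper: Bystander: round green glazed water dropper, 71 mm across and tall. Origin: centre of its underside. Leave alone.
- paint_jar: Bystander: round paint jar with a lid, 50 mm across and 50 mm tall. Origin: centre of its underside. Leave alone.
- brush_bundle: Bystander: bundle of bamboo brushes lying on the table, 227 mm (its y) by 70 mm, 24 mm tall. Origin: centre of its underside. Leave alone.
- rice_bowl: Bystander: white rice bowl standing upside down, 128 mm across, 59 mm tall. Origin: centre of its underside. Leave alone.

How it is judged (in metres and radians):
On the way, in this order (a step that is already met when the one before it is completed fails the run):
1. the cap, still on the neck, is pushed down past its catch (more than 3.3 mm below its locked height on the can) (z of cap in the frame of can below 0.1287 m and horizontal distance between cap and neck_plate below 0.004 m), for 0.1 s.
2. the cap is lifted clear of the neck (its mouth more than 30 mm above the neck's base plate) (z of cap in the frame of can above 0.158 m), for 0.1 s.
At the end, for the whole second after the job is handed in: The cap stands mouth down in the saucer: centre within 15 mm of the saucer's, mouth less than 12 mm above the saucer's underside, tilted less than 0.12 rad, at rest; the saucer lies flat on the table; the can stands upright (within 0.05 rad) on the floor of its holder (within 3 mm) (horizontal distance between cap and saucer below 0.015 m and z of cap in the frame of saucer below 0.012 m and angle between cap's own z axis and vertical below 0.12 rad and not (z of cap in the frame of saucer below 0 m) and height (world z) of saucer below 0.004 m and angle between each of saucer, can's own z axis and vertical below 0.05 rad and linear speed of cap below 0.02 m/s and horizontal distance between can and can_holder below 0.006 m and z of can in the frame of can_holder below 0.006 m); the robot touches nothing.
It fails at once if the cap is pushed so hard that its rim bears on the neck's base plate with more than 6 N (a push of about 28 N) (contact force between cap and neck_plate above 6 N).
It fails at once if the cap is forced against the can (push, sideways load and load on the stop) with more than 50 N of contact force in all (contact force between cap and can above 50 N).
It fails at once if the can is pulled up out of its holder (more than 6 mm) or tipped by more than 0.12 rad (z of can in the frame of can_holder above 0.009 m or angle between can's own z axis and vertical above 0.12 rad).
It fails at once if the cap is dropped into the saucer (moving faster than 0.3 m/s within about 10 mm of its place) or pressed into it with more than 40 N (contact force between cap and saucer above 40 N or (horizontal distance between cap and saucer below 0.05 m and z of cap in the frame of saucer below 0.018 m and linear speed of cap above 0.3 m/s)).
It fails at once if a bystander is shifted by more than 20 mm (distance of any of water_dropper, paint_jar, brush_bundle, rice_bowl from where it was at the start of the episode above 0.02 m).
It also fails if it takes over 67 s, if anything falls off the work surface, if the arm or the gripper's body presses on something with over 40 N, if the wrist force passes 120 N, or if a joint passes its speed limit or range.

## Working session

There is one attempt and no reset: what is moved stays moved. The work goes in short steps, Python scripts to look and compute and a tool call to move; the robot and the scene stay as the last step left them, time stands still between calls to the robot, and variables do not carry over. Pictures are saved under pics/ and viewed, and the job is handed in when it is done.

Besides the shell and the picture viewer there is one more tool, called after ">>>" by a JSON object that holds its "name" and its "arguments". move_arm: Moves the arm, as the interface text tells. Its arguments: {"type":"object","properties":{"motion":{"type":"array","items":{"type":"number"}},"grip_force":{"type":"number"}},"required":["motion"]}

```bash
ls; mkdir -p pics
cat > h.py <<'E'
import numpy as np, cv2
from plant import monitor, viewer, workorder, recognise, silhouettes
def cap(n,f):
    p,d=viewer.capture(n); c=viewer.get_calibration(n); cv2.imwrite('pics/'+f,p[:,:,::-1]); return p,d,c
def pts(c,uv,d):
    K=np.array(c["K"]);k1=c["k1"];uv=np.atleast_2d(uv).astype(float)
    u=cv2.undistortPoints(uv[:,None,:],K,np.array([k1,0,0,0.]))[:,0]
    P=np.c_[u[:,0]*d,-u[:,1]*d,-d*np.ones(len(u))]
    T=np.array(c["world_from_camera"]);return P@T[:3,:3].T+T[:3,3]
def cloud(c,mask,d):
    m=mask&(d>0);r,cc=np.nonzero(m);return pts(c,np.c_[cc,r],d[r,cc])
E
python3 - <<'E'
from h import *
s=monitor.get_state();print({k:np.round(v,4).tolist() for k,v in s.items()})
for n in("top","side","wrist"):
    p,d,c=cap(n,n+"0.png");print(n,c["k1"],np.round(c["world_from_camera"],3).tolist())
    for t in("cap","can","saucer","can_holder","water_dropper","paint_jar","brush_bundle","rice_bowl"):
        r=silhouettes(t,n)
        for x in r[:2]:
            P=cloud(c,x["mask"],d)
            print(t,round(x["p"],2),np.round(x["position"]),x["mask"].sum(), np.round(np.percentile(P,[2,50,98],axis=0),3).tolist() if len(P) else "")
E
```

```text
pics
{'clock': 0.0, 'q': [-80.3551, 30.2806, 82.1583, -0.0003, 67.6876, -10.2276], 'dq': [0.0315, -0.0976, -0.004, -0.125, -0.0156, -0.0345], 'joint_efforts': [-0.0018, -44.0044, -17.6592, 0.0631, 0.0583, -0.0002], 'ee_pos': [0.2124, -0.5871, 0.2405], 'eef_rot': [-179.8755, -0.0222, 19.8726], 'wrist_force': [0.1381, 0.528, -0.078], 'ft_torque': [0.0126, 0.0153, 0.005], 'width': 1.0031}
top 0.05322077086242352 [[-0.009, 0.987, -0.159, 0.398], [-1.0, -0.011, -0.014, 0.16], [-0.015, 0.159, 0.987, 1.009], [0.0, 0.0, 0.0, 1.0]]
cap 0.91 [214. 212.] 576 [[0.484, 0.242, 0.142], [0.508, 0.266, 0.172], [0.534, 0.292, 0.177]]
can 0.93 [228. 217.] 1215 [[0.476, 0.196, 0.021], [0.501, 0.23, 0.128], [0.546, 0.304, 0.133]]
saucer 0.8 [326. 194.] 1321 [[0.526, -0.047, 0.002], [0.572, -0.003, 0.007], [0.616, 0.042, 0.013]]
can_holder 0.92 [249. 220.] 427 [[0.471, 0.171, 0.001], [0.502, 0.192, 0.006], [0.542, 0.332, 0.039]]
water_dropper 0.57 [267. 143.] 666 [[0.656, 0.114, 0.026], [0.681, 0.146, 0.051], [0.715, 0.177, 0.072]]
paint_jar 0.81 [325. 141.] 441 [[0.669, -0.019, 0.002], [0.688, 0.005, 0.0
[... 909 characters left out ...]
1], [0.679, 0.167, 0.04], [0.711, 0.183, 0.069]]
water_dropper 0.44 [162. 260.] 1882 [[0.631, 0.308, 0.004], [0.675, 0.364, 0.039], [0.733, 0.396, 0.057]]
paint_jar 0.63 [215. 194.] 296 [[0.668, -0.013, 0.0], [0.686, 0.02, 0.032], [0.713, 0.029, 0.049]]
brush_bundle 0.93 [314. 252.] 339 [[0.337, 0.07, 0.004], [0.351, 0.193, 0.014], [0.363, 0.262, 0.022]]
brush_bundle 0.29 [260. 200.] 68 [[0.523, -0.067, -0.0], [0.55, -0.035, 0.007], [0.572, -0.004, 0.01]]
rice_bowl 0.88 [159. 264.] 2023 [[0.63, 0.3, 0.0], [0.676, 0.364, 0.038], [0.739, 0.396, 0.057]]
wrist -0.022318753560567856 [[0.339, 0.896, 0.288, 0.292], [-0.941, 0.323, 0.104, -0.559], [0.001, -0.306, 0.952, 0.385], [0.0, 0.0, 0.0, 1.0]]
```

Run:
```python
import cv2,numpy as np
a=cv2.imread('pics/top0.png');b=cv2.imread('pics/side0.png')
a=cv2.resize(a[90:330,120:400],None,fx=2.8,fy=2.4);cv2.imwrite('pics/t0z.png',a)
b=cv2.resize(b[120:320,90:370],None,fx=2.8,fy=2.8);cv2.imwrite('pics/s0z.png',b)
```

```text
(no output)
```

View pics/t0z.png

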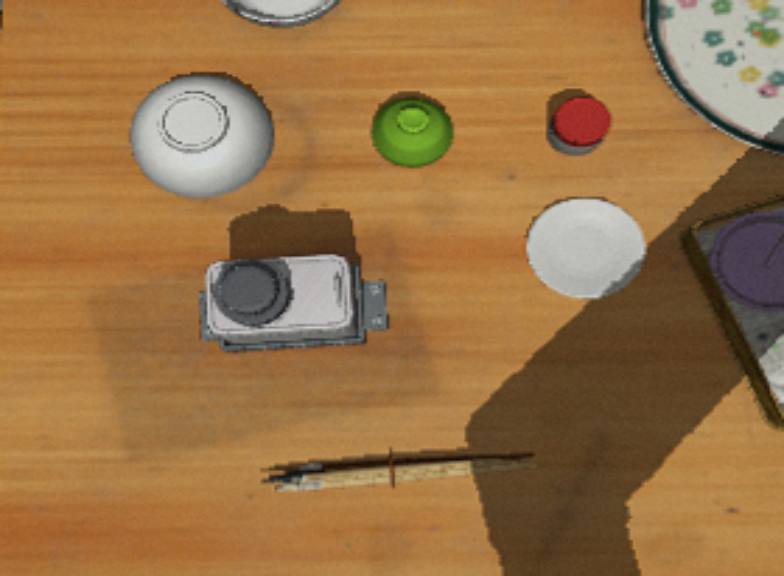

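View pics/s0z.png

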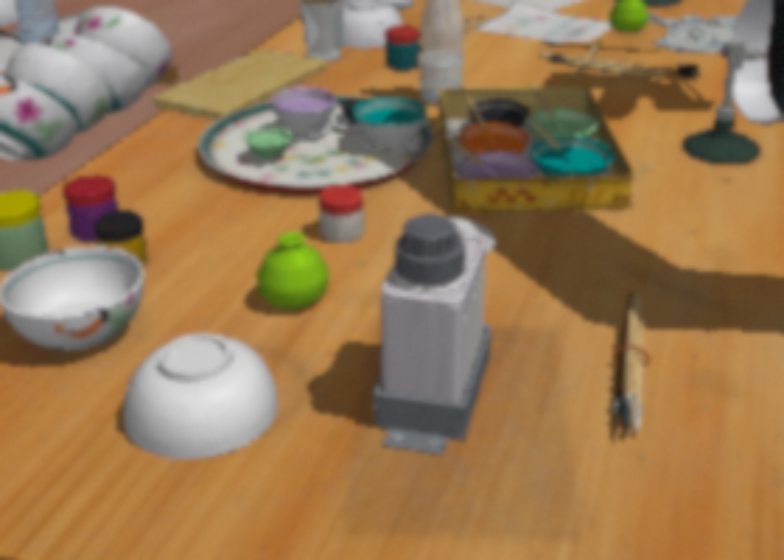

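View pics/top0.png

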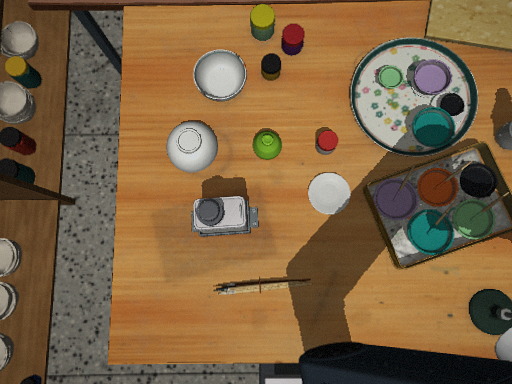

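View pics/side0.png

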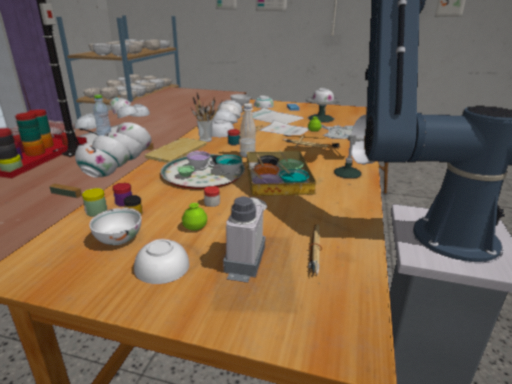

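Run:
```python
from h import *
p,d,c=cap("top","top1.png")
P=cloud(c,np.ones(d.shape,bool),d)
# tall things between
m=(P[:,2]>0.09)&(P[:,1]<0.5)&(P[:,0]>0.1)&(P[:,0]<.9)
g={}
for q in P[m]: 
    k=(round(q[0]/.05)*5,round(q[1]/.05)*5); g[k]=max(g.get(k,0),q[2])
print({k:round(v,2) for k,v in sorted(g.items())})
x=silhouettes("cap","top")[0]["mask"]
x=cv2.dilate(x.astype(np.uint8),np.ones((5,5)))>0
Q=cloud(c,x,d);h=Q[Q[:,2]>.168];print(len(h),h.mean(0),np.ptp(h,axis=0),(h.max(0)+h.min(0))/2)
ca=silhouettes("can","top")[0]["mask"];C=cloud(c,ca,d);C=C[(C[:,2]>.12)&(C[:,2]<.14)]
print(cv2.minAreaRect((C[:,:2]*1000).astype(np.float32)))
sa=silhouettes("saucer","top")[0]["mask"];S=cloud(c,sa,d);print(cv2.minEnclosingCircle((S[:,:2]*1000).astype(np.float32)))
```

```text
{(20, -30): np.float64(0.11), (20, 5): np.float64(0.34), (20, 10): np.float64(0.33), (25, -5): np.float64(0.53), (25, 0): np.float64(0.5), (25, 5): np.float64(0.42), (25, 10): np.float64(0.34), (30, -35): np.float64(0.09), (30, -15): np.float64(0.48), (30, -10): np.float64(0.55), (30, -5): np.float64(0.54), (50, 20): np.float64(0.14), (50, 25): np.float64(0.18), (50, 30): np.float64(0.18), (55, 20): np.float64(0.14), (55, 25): np.float64(0.18), (55, 30): np.float64(0.17)}
323 [0.51015085 0.26872657 0.1743701 ] [0.0410749  0.04102705 0.00977348] [0.51091703 0.2690637  0.17354967]
((511.9468688964844, 251.20089721679688), (66.89385223388672, 110.73050689697266), 3.409878969192505)
((571.516357421875, -4.232019424438477), 52.28072738647461)
```

>>> {"name": "move_arm", "arguments": {"motion": [0.6,-0.5,-0.25,0,1,1,-0.8,-0.25,0,1,1,-0.8,-0.25,0,1,1,-0.8,-0.25,0,1,1,-0.8,0,0,1,1,-0.8,0,0,1,1,-0.8,0,0,1,1,-0.8,0,0,1,1,-0.8,0,0,1,1,-0.8,0,0,1,0.6,-0.9,0,0,1,0.5,-0.9,0,0,1,0.5,-0.9,0,0,1,0.5,-0.9,0,0,1,0.4,-0.9,0,0,1,0.4,-0.9,0,0,1,0.4,-0.9,0,0,1,0.4,-0.9,0,0,1,0.4,-0.9,0,0,1,0.4,-0.9,0,0,1], "grip_force": 20}}

```text
clock: 4.05
ee_pos: [0.5159, 0.2335, 0.2817]
eef_rot: [180.0, -0.0, 19.9]
wrist_force: [0.2, 0.1, -1.1]
width: 1.0
```

Run:
```python
from h import *
s=monitor.get_state();print(s["ee_pos"],s["eef_rot"],s["wrist_force"],s["ft_torque"],s["dq"])
p,d,c=cap("wrist","w1.png")
for x in silhouettes("cap","wrist")[:2]:
    m=cv2.dilate(x["mask"].astype(np.uint8),np.ones((7,7)))>0
    Q=cloud(c,m,d);print(x["p"],x["position"],x["mask"].sum(),Q[:,2].max())
    h=Q[(Q[:,2]>.17)];print(len(h),h.mean(0),(h.max(0)+h.min(0))/2,np.ptp(h,axis=0),cv2.minEnclosingCircle((h[:,:2]*1000).astype(np.float32)))
    h=Q[(Q[:,2]>.15)&(Q[:,2]<.16)]
    if len(h):print(cv2.minEnclosingCircle((h[:,:2]*1000).astype(np.float32)),np.median(h[:,2]))
```

```text
[0.5158701  0.23349079 0.28168763] [ 1.79992031e+02 -2.15442586e-02  1.98733677e+01] [ 0.20280476  0.1229732  -1.13452727] [ 0.00883752 -0.06902947  0.00519463] [ 31.78543526  11.7100969  -19.8394949   -0.06694215   7.78244116
  31.48296033]
0.76 [222.7, 183.4] 2493 0.17807916501316245
1411 [0.51278575 0.27505366 0.17515192] [0.5115429  0.27490258 0.17410432] [0.04087533 0.04131618 0.00794968] ((511.2392883300781, 275.0865478515625), 21.081392288208008)
((511.32806396484375, 274.9809265136719), 28.113346099853516) 0.15697343124667218
```

View pics/w1.png

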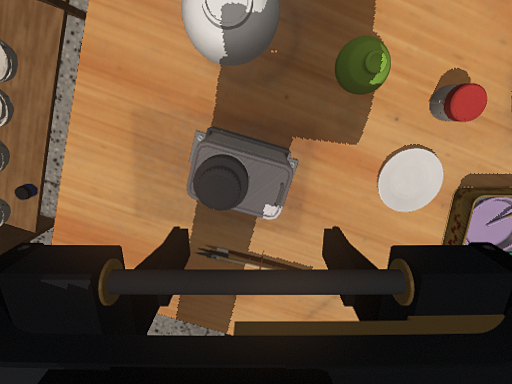

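```bash
cat > look.py <<'E'
from h import *
import sys
s=monitor.get_state();print(s["clock"],s["ee_pos"],s["eef_rot"],np.abs(s["dq"]).max(),s["wrist_force"],s["ft_torque"])
c=viewer.get_calibration("wrist");p,d=viewer.capture("wrist");cv2.imwrite("pics/"+sys.argv[1],p[:,:,::-1])
for x in silhouettes("cap","wrist")[:1]:
    m=cv2.dilate(x["mask"].astype(np.uint8),np.ones((7,7)))>0
    Q=cloud(c,m,d);print(x["p"],x["position"],x["mask"].sum())
    for a,b in((.17,.18),(.15,.16)):
        h=Q[(Q[:,2]>a)&(Q[:,2]<b)]
        if len(h):print(len(h),np.median(h,0),(h.max(0)+h.min(0))/2,cv2.minEnclosingCircle((h[:,:2]*1000).astype(np.float32)))
E
python3 look.py w2.png
```

```text
4.15 [0.51588088 0.23549614 0.2816637 ] [-1.79930390e+02 -9.09075386e-02  2.01010257e+01] 3.0479289720142693 [-0.18254891 -0.44354952 -0.9076047 ] [-0.00660325  0.01361819 -0.01824157]
0.96 [224.7, 183.8] 2424
1407 [0.51261122 0.27004362 0.17509906] [0.51132917 0.2698553  0.17391616] ((510.91015625, 270.136962890625), 21.137964248657227)
824 [0.52557454 0.26937336 0.15663186] [0.51142322 0.27014163 0.15496855] ((511.0987548828125, 270.0891418457031), 28.09931182861328)
```

>>> {"name": "move_arm", "arguments": {"motion": [0.09,-0.42,0,0,1,0.09,-0.42,0.3,0,1,0,0,0.6,0,1,0,0,0.6,0,1,0,0,0.4,0,1,0,0,0,0,1,0,0,0,0,1]}}

```text
clock: 5.12
ee_pos: [0.5117, 0.2665, 0.2061]
eef_rot: [-180.0, -0.1, 19.9]
wrist_force: [-0.7, 0.2, 1.2]
width: 1.0
```

```bash
python3 look.py w3.png
```

```text
5.125 [0.51173108 0.26648531 0.20609754] [-1.79999669e+02 -7.52919567e-02  1.98652243e+01] 0.6779176111437711 [-0.67627105  0.15544071  1.2250931 ] [ 0.00050823  0.06290168 -0.00922916]
0.75 [252.2, 217.1] 4312
2467 [0.51342899 0.27091538 0.17493094] [0.51171862 0.27036638 0.17385165] ((511.46368408203125, 270.18157958984375), 20.951072692871094)
1359 [0.52777557 0.27703847 0.15654276] [0.51317444 0.27052653 0.15500157] ((511.85919189453125, 270.4063720703125), 27.90172004699707)
```

View pics/w3.png

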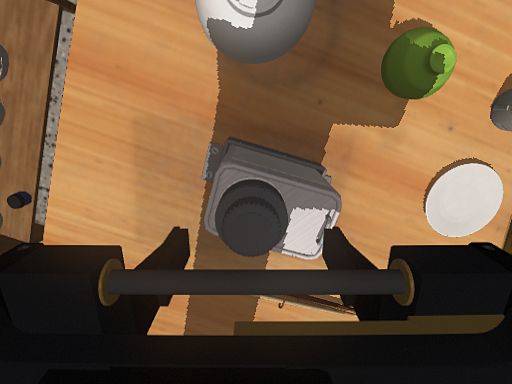

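>>> {"name": "move_arm", "arguments": {"motion": [0.03,-0.08,0.3,0,1,0,0,0.3,0,1,0,0,0.1,0,0.3,0,0,0,0,0,0,0,0,0,0,0,0,0,0,-0.3,0,0,0,0,-0.3,0,0,0,0,-0.3], "grip_force": 8}}

```text
clock: 6.22
ee_pos: [0.5112, 0.27, 0.1778]
eef_rot: [-180.0, -0.0, 19.9]
wrist_force: [-0.7, 1.5, 0.4]
width: 0.48
```

```bash
cat > st.py <<'E'
from h import *
s=monitor.get_state();print({k:np.round(s[k],4).tolist() for k in("clock","q","ee_pos","eef_rot","wrist_force","ft_torque","width")})
E
python3 st.py
```

```text
{'clock': 6.225, 'q': [16.7497, 31.2541, 92.5247, 0.0532, 56.1903, 86.8638], 'ee_pos': [0.5112, 0.27, 0.1778], 'eef_rot': [-179.9576, -0.0332, 19.8563], 'wrist_force': [-0.722, 1.5317, 0.3746], 'ft_torque': [0.2501, 0.0638, 0.0457], 'width': 0.4802}
```

>>> {"name": "move_arm", "arguments": {"motion": [0,0,0.04,0,-0.3,0,0,0.02,0,-0.3,0,0,0,0,-0.3], "grip_force": 8}}

```text
clock: 6.6
ee_pos: [0.5114, 0.2701, 0.1769]
eef_rot: [-180.0, -0.1, 19.9]
wrist_force: [-3.0, 1.5, 9.2]
width: 0.481
```

```bash
python3 st.py
```

```text
{'clock': 6.6, 'q': [16.761, 31.3161, 92.5773, 0.0318, 56.0277, 86.8652], 'ee_pos': [0.5114, 0.2701, 0.1769], 'eef_rot': [-179.978, -0.0802, 19.878], 'wrist_force': [-2.9546, 1.5327, 9.2246], 'ft_torque': [0.0394, 0.4869, -0.0311], 'width': 0.4808}
```

>>> {"name": "move_arm", "arguments": {"motion": [0,0,0.025,0,-0.3,0,0,0.025,0,-0.3,0,0,0,0,-0.3]}}

```text
clock: 6.98
ee_pos: [0.5117, 0.2702, 0.1754]
eef_rot: [-180.0, -0.1, 19.9]
wrist_force: [-2.9, 1.2, 11.2]
width: 0.477
```

```bash
python3 st.py
```

```text
{'clock': 6.975, 'q': [16.76, 31.4388, 92.6444, 0.0373, 55.7839, 86.8624], 'ee_pos': [0.5117, 0.2702, 0.1754], 'eef_rot': [-179.9764, -0.1344, 19.8766], 'wrist_force': [-2.8617, 1.23, 11.2348], 'ft_torque': [0.1524, 0.5089, 0.0363], 'width': 0.4774}
```

>>> {"name": "move_arm", "arguments": {"motion": [-0.012,0,0.03,0,-0.3,0,0,0.03,0,-0.3,0,0,0,0,-0.3]}}

```text
clock: 7.35
ee_pos: [0.5119, 0.2703, 0.1736]
eef_rot: [-180.0, -0.2, 19.9]
wrist_force: [-3.1, 0.5, 14.2]
width: 0.482
```

```bash
python3 st.py
```

```text
{'clock': 7.35, 'q': [16.7597, 31.5663, 92.7734, 0.0448, 55.4233, 86.8589], 'ee_pos': [0.5119, 0.2703, 0.1736], 'eef_rot': [-179.976, -0.2386, 19.8753], 'wrist_force': [-3.1315, 0.5048, 14.2042], 'ft_torque': [0.127, 0.4944, 0.0098], 'width': 0.4822}
```

>>> {"name": "move_arm", "arguments": {"motion": [-0.01,0,0,0,-0.5,-0.01,0,0.03,0,-0.5,0,0,0.03,0,-0.5,0,0,0,0,-0.5,0,0,0,0,-0.5], "grip_force": 35}}

```text
clock: 7.98
ee_pos: [0.5119, 0.2702, 0.1723]
eef_rot: [-180.0, -0.4, 19.9]
wrist_force: [-3.0, 1.0, 18.7]
width: 0.473
```

```bash
python3 st.py
```

```text
{'clock': 7.975, 'q': [16.7549, 31.6256, 92.9291, 0.0475, 55.0812, 86.8554], 'ee_pos': [0.5119, 0.2702, 0.1723], 'eef_rot': [-179.9809, -0.3658, 19.8724], 'wrist_force': [-3.0372, 1.0128, 18.7199], 'ft_torque': [0.204, 0.6357, 0.0345], 'width': 0.4728}
```

>>> {"name": "move_arm", "arguments": {"motion": [-0.01,0,0.015,0,-0.5,0,0,0.015,0,-0.5,0,0,0,0,-0.5,0,0,0,0,-0.5]}}

```text
clock: 8.48
ee_pos: [0.5118, 0.2702, 0.1716]
eef_rot: [-180.0, -0.4, 19.9]
wrist_force: [-3.0, 0.7, 20.6]
width: 0.475
```

```bash
python3 st.py
```

```text
{'clock': 8.475, 'q': [16.7556, 31.6577, 93.0078, 0.05, 54.9116, 86.8547], 'ee_pos': [0.5118, 0.2702, 0.1716], 'eef_rot': [-179.9821, -0.4245, 19.8723], 'wrist_force': [-3.0064, 0.7074, 20.6085], 'ft_torque': [0.1665, 0.6187, 0.0435], 'width': 0.4751}
```

>>> {"name": "move_arm", "arguments": {"motion": [0,0,0.008,0,-0.5,0,0,0,0,-0.5,0,0,0,-0.5,-0.5,0,0,0,-0.5,-0.5,0,0,0,-0.5,-0.5,0,0,0,0,-0.5]}}

```text
clock: 9.22
ee_pos: [0.5122, 0.2703, 0.1715]
eef_rot: [179.9, -0.5, 28.9]
wrist_force: [-3.5, 0.8, 20.8]
width: 0.475
```

```bash
python3 st.py
```

```text
{'clock': 9.225, 'q': [16.7483, 31.6744, 92.9999, 0.0526, 54.8502, 77.8518], 'ee_pos': [0.5122, 0.2703, 0.1715], 'eef_rot': [179.9422, -0.4741, 28.8666], 'wrist_force': [-3.4753, 0.783, 20.8112], 'ft_torque': [0.1493, 0.634, -0.0475], 'width': 0.4751}
```

>>> {"name": "move_arm", "arguments": {"motion": [0,0,0,-0.6,-0.5,0,0,0,-0.6,-0.5,0,0,0,-0.6,-0.5,0,0,0,-0.6,-0.5,0,0,0,-0.6,-0.5,0,0,0,0,-0.5]}}

```text
clock: 9.98
ee_pos: [0.5128, 0.2704, 0.1716]
eef_rot: [179.8, -0.5, 46.9]
wrist_force: [-2.4, 1.1, 20.0]
width: 0.477
```

```bash
python3 st.py
```

```text
{'clock': 9.975, 'q': [16.7418, 31.678, 92.9641, 0.0413, 54.802, 59.843], 'ee_pos': [0.5128, 0.2704, 0.1716], 'eef_rot': [179.7501, -0.4977, 46.8763], 'wrist_force': [-2.393, 1.0936, 20.0339], 'ft_torque': [0.1306, 0.4903, -0.0062], 'width': 0.4767}
```

>>> {"name": "move_arm", "arguments": {"motion": [0,0,0.006,-0.6,-0.5,0,0,0,-0.6,-0.5,0,0,0,-0.6,-0.5,0,0,0,-0.6,-0.5,0,0,0,-0.6,-0.5,0,0,0,-0.6,-0.5,0,0,0,-0.6,-0.5,0,0,0,-0.4,-0.5,0,0,0,0,-0.5]}}

```text
clock: 11.1
ee_pos: [0.5128, 0.2709, 0.1716]
eef_rot: [179.6, -0.4, 74.4]
wrist_force: [-3.0, 1.7, 22.1]
width: 0.477
```

```bash
python3 st.py
```

```text
{'clock': 11.1, 'q': [16.7647, 31.6844, 92.9553, 0.1171, 54.781, 32.2592], 'ee_pos': [0.5128, 0.2709, 0.1716], 'eef_rot': [179.5615, -0.3907, 74.44], 'wrist_force': [-3.0035, 1.7095, 22.0945], 'ft_torque': [0.3618, 0.5251, -0.0877], 'width': 0.4771}
```

>>> {"name": "move_arm", "arguments": {"motion": [0,0,0,-0.4,-0.5,0,0,0,-0.4,-0.5,0,0,0,-0.4,-0.5,0,0,0,-0.2,-0.5,0,0,0,0,-0.5]}}

```text
clock: 11.72
ee_pos: [0.5126, 0.271, 0.1716]
eef_rot: [179.5, -0.3, 82.8]
wrist_force: [-2.2, 1.9, 23.2]
width: 0.472
```

```bash
python3 st.py
```

```text
{'clock': 11.725, 'q': [16.7687, 31.6823, 92.9639, 0.135, 54.8042, 23.8728], 'ee_pos': [0.5126, 0.271, 0.1716], 'eef_rot': [179.5424, -0.324, 82.8199], 'wrist_force': [-2.1767, 1.8595, 23.1849], 'ft_torque': [0.4442, 0.6351, -0.0893], 'width': 0.4717}
```

>>> {"name": "move_arm", "arguments": {"motion": [0,0,0,-0.2,-0.5,0,0,0,-0.2,-0.5,0,0,0,0,-0.5]}}

```text
clock: 12.1
ee_pos: [0.5126, 0.271, 0.1716]
eef_rot: [179.5, -0.3, 85.2]
wrist_force: [-1.8, 1.5, 22.2]
width: 0.467
```

```bash
python3 st.py
```

```text
{'clock': 12.1, 'q': [16.7686, 31.6779, 92.9625, 0.1368, 54.8109, 21.4809], 'ee_pos': [0.5126, 0.271, 0.1716], 'eef_rot': [179.5308, -0.3056, 85.2106], 'wrist_force': [-1.813, 1.4582, 22.1695], 'ft_torque': [0.3993, 0.6762, -0.1255], 'width': 0.4668}
```

>>> {"name": "move_arm", "arguments": {"motion": [0,0,0,-0.15,-0.5,0,0,0,0,-0.5]}}

```text
clock: 12.35
ee_pos: [0.5125, 0.2709, 0.1716]
eef_rot: [179.5, -0.3, 86.1]
wrist_force: [-2.3, 2.4, 22.7]
width: 0.474
```

```bash
python3 st.py
```

```text
{'clock': 12.35, 'q': [16.7639, 31.6773, 92.9662, 0.1372, 54.8139, 20.5906], 'ee_pos': [0.5125, 0.2709, 0.1716], 'eef_rot': [179.5319, -0.2965, 86.096], 'wrist_force': [-2.25, 2.4412, 22.6981], 'ft_torque': [0.3777, 0.6323, -0.179], 'width': 0.4743}
```

>>> {"name": "move_arm", "arguments": {"motion": [0,0,-0.05,0,-0.5,0,0,-0.05,0,-0.5,0,0,-0.05,0,-0.5,0,0,-0.05,0,-0.5,0,0,0,0,-0.5]}}

```text
clock: 12.98
ee_pos: [0.5118, 0.2703, 0.1762]
eef_rot: [179.7, -0.2, 86.1]
wrist_force: [2.2, 4.0, 7.0]
width: 0.47
```

```bash
python3 st.py
```

```text
{'clock': 12.975, 'q': [16.7485, 31.312, 92.7526, 0.0807, 55.5691, 20.5603], 'ee_pos': [0.5118, 0.2703, 0.1762], 'eef_rot': [179.6805, -0.1913, 86.1433], 'wrist_force': [2.1663, 3.9668, 6.9663], 'ft_torque': [0.7254, -0.3687, -0.0334], 'width': 0.4697}
```

>>> {"name": "move_arm", "arguments": {"motion": [0,0,-0.05,0,-0.5,0,0,-0.05,0,-0.5,0,0,0,0,-0.5]}}

```text
clock: 13.35
ee_pos: [0.5091, 0.2689, 0.178]
eef_rot: [-179.9, 0.0, 86.2]
wrist_force: [1.2, 2.1, -1.3]
width: 0.469
```

```bash
python3 st.py
```

```text
{'clock': 13.35, 'q': [16.7235, 31.1141, 92.7779, 0.0016, 56.1878, 20.5585], 'ee_pos': [0.5091, 0.2689, 0.178], 'eef_rot': [-179.9248, 0.0268, 86.1641], 'wrist_force': [1.2058, 2.0804, -1.3369], 'ft_torque': [0.5061, -0.2735, -0.0276], 'width': 0.4693}
```

>>> {"name": "move_arm", "arguments": {"motion": [0,0,-0.06,0,-0.5,0,0,-0.06,0,-0.5,0,0,0,0,-0.5]}}

```text
clock: 13.72
ee_pos: [0.5092, 0.2689, 0.1833]
eef_rot: [-179.9, 0.0, 86.2]
wrist_force: [1.2, 1.6, -2.3]
width: 0.474
```

```bash
python3 st.py
```

```text
{'clock': 13.725, 'q': [16.7261, 30.6993, 92.5213, 0.0047, 56.8431, 20.5513], 'ee_pos': [0.5092, 0.2689, 0.1833], 'eef_rot': [-179.9389, 0.0187, 86.1723], 'wrist_force': [1.1844, 1.6125, -2.2814], 'ft_torque': [0.3193, -0.0883, -0.0145], 'width': 0.4737}
```

>>> {"name": "move_arm", "arguments": {"motion": [0,0,-0.1,0,-0.5,0,0,-0.15,0,-0.5,0,0,-0.25,0,-0.5,0,0,-0.4,0,-0.5,0,0,-0.5,0,-0.5,0,0,-0.3,0,-0.5,0,0,0,0,-0.5,0,0,0,0,-0.5]}}

```text
clock: 14.72
ee_pos: [0.5092, 0.2689, 0.251]
eef_rot: [-179.9, 0.0, 86.2]
wrist_force: [-0.2, 0.1, -0.4]
width: 0.475
```

```bash
python3 st.py
python3 - <<'E'
from h import *
p,d,c=cap("side","s1.png")
cv2.imwrite('pics/s1z.png',cv2.resize(p[120:320,90:370,::-1],None,fx=2.8,fy=2.8))
E
```

```text
{'clock': 14.725, 'q': [16.7246, 25.8126, 88.6505, -0.0003, 65.6002, 20.5539], 'ee_pos': [0.5092, 0.2689, 0.251], 'eef_rot': [-179.9408, 0.0225, 86.1708], 'wrist_force': [-0.2152, 0.0567, -0.4003], 'ft_torque': [-0.0107, -0.0859, -0.0045], 'width': 0.4747}
```

View pics/s1z.png

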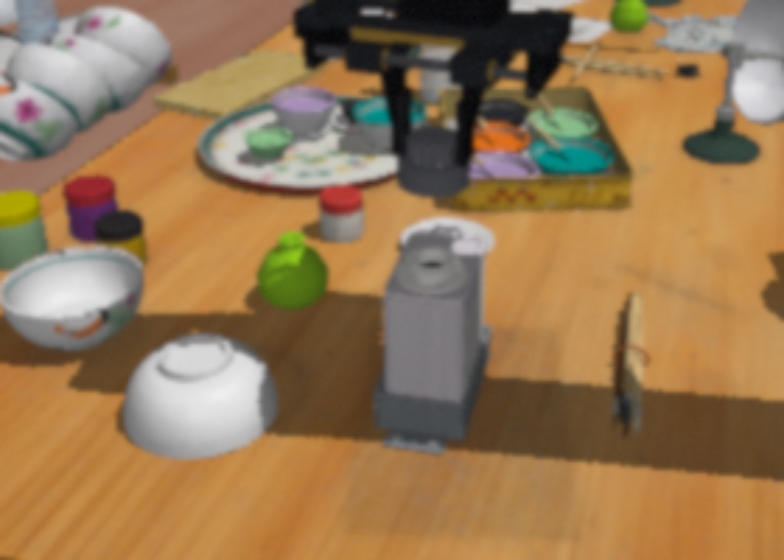

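>>> {"name": "move_arm", "arguments": {"motion": [-0.4,0.1,0,0,-0.5,-0.7,0.2,0,0,-0.5,-0.7,0.2,0,0,-0.5,-0.7,0.2,0,0,-0.5,-0.7,0.2,0,0,-0.5,-0.7,0.2,0,0,-0.5,-0.7,0.2,0,0,-0.5,-0.7,0.2,0,0,-0.5,-0.7,0.2,0,0,-0.5,-0.5,0.2,0.3,0,-0.5,-0.2,0.1,0.5,0,-0.5,0,0,0.6,0,-0.5,0,0,0.6,0,-0.5,0,0,0.5,0,-0.5,0,0,0,0,-0.5,0,0,0,0,-0.5]}}

```text
clock: 16.77
ee_pos: [0.5718, -0.004, 0.1514]
eef_rot: [180.0, 0.0, 86.2]
wrist_force: [0.7, 0.2, -0.5]
width: 0.474
```

```bash
python3 st.py
python3 - <<'E'
from h import *
p,d,c=cap("top","t2.png")
for x in silhouettes("saucer","top")[:1]:
    S=cloud(c,x["mask"],d);print(x["p"],np.percentile(S,[1,50,99],axis=0),cv2.minEnclosingCircle((S[:,:2]*1000).astype(np.float32)))
c=viewer.get_calibration("wrist");p,d=viewer.capture("wrist");cv2.imwrite("pics/w5.png",p[:,:,::-1])
for t in("saucer","cap"):
  for x in silhouettes(t,"wrist")[:1]:
    S=cloud(c,x["mask"],d);print(t,x["p"],x["position"],np.percentile(S,[1,50,99],axis=0),cv2.minEnclosingCircle((S[:,:2]*1000).astype(np.float32)))
    if t=="cap":
       print("head" ,len(S))
E
```

```text
{'clock': 16.775, 'q': [-11.5899, 33.0005, 94.6136, -0.0009, 52.3786, -7.7538], 'ee_pos': [0.5718, -0.004, 0.1514], 'eef_rot': [179.9929, 0.0017, 86.1644], 'wrist_force': [0.7242, 0.1552, -0.4856], 'ft_torque': [-0.032, -0.123, -0.012], 'width': 0.4738}
0.72 [[ 0.52419286 -0.00094361 -0.00074055]
 [ 0.57395641  0.02140895  0.00718319]
 [ 0.62065044  0.04783065  0.21633856]] ((563.7976684570312, 18.796010971069336), 64.19467163085938)
saucer 0.68 [253.2, 170.6] [[ 0.52291812 -0.02796112  0.00086173]
 [ 0.57358063  0.01080957  0.00746839]
 [ 0.62098149  0.04568074  0.01198217]] ((571.9136962890625, -4.073037147521973), 54.11233901977539)
cap 0.65 [255.9, 173.9] [[ 0.52290293 -0.02797722  0.00125538]
 [ 0.57409598  0.01036178  0.0075139 ]
 [ 0.62178043  0.04569124  0.0119802 ]] ((572.70703125, -4.993175506591797), 54.408390045166016)
head 5062
```

View pics/w5.png

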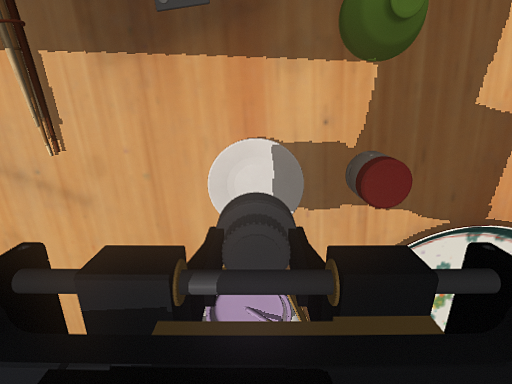

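>>> {"name": "move_arm", "arguments": {"motion": [0,0,0.5,0,-0.5,0,0,0.6,0,-0.5,0,0,0.6,0,-0.5,0,0,0.4,0,-0.5,0,0,0.2,0,-0.5,0,0,0.05,0,-0.5,0,0,0.05,0,-0.5,0,0,0,0,-0.5,0,0,0,0,-0.5]}}

```text
clock: 18.15
ee_pos: [0.5719, -0.0037, 0.0558]
eef_rot: [179.9, 0.0, 86.2]
wrist_force: [0.5, -0.6, -0.7]
width: 0.473
```

```bash
python3 st.py
```

```text
{'clock': 18.15, 'q': [-11.5669, 41.6853, 97.4973, 0.0018, 40.7656, -7.7373], 'ee_pos': [0.5719, -0.0037, 0.0558], 'eef_rot': [179.9485, 0.0058, 86.169], 'wrist_force': [0.4512, -0.5818, -0.6636], 'ft_torque': [0.0088, -0.1079, -0.0313], 'width': 0.4727}
```

>>> {"name": "move_arm", "arguments": {"motion": [0,0,0.05,0,-0.5,0,0,0.05,0,-0.5,0,0,0.05,0,-0.5,0,0,0.03,0,-0.5,0,0,0.03,0,-0.5,0,0,0,0,-0.5]}}

```text
clock: 18.9
ee_pos: [0.5715, -0.0037, 0.0481]
eef_rot: [-180.0, 0.0, 86.2]
wrist_force: [-0.8, -0.2, 7.8]
width: 0.474
```

```bash
python3 st.py
```

```text
{'clock': 18.9, 'q': [-11.5628, 42.4365, 97.6346, -0.0071, 39.9341, -7.7368], 'ee_pos': [0.5715, -0.0037, 0.0481], 'eef_rot': [-179.9942, 0.0038, 86.1795], 'wrist_force': [-0.8242, -0.2234, 7.8252], 'ft_torque': [0.0309, 0.4349, 0.0362], 'width': 0.474}
```

>>> {"name": "move_arm", "arguments": {"motion": [0,0,-0.025,0,-0.5,0,0,0,0,-0.5,0,0,0,0,0.0,0,0,0,0,0.2,0,0,0,0,0.3,0,0,0,0,0.3,0,0,0,0,0.3,0,0,-0.1,0,0.3,0,0,-0.3,0,0.3,0,0,-0.5,0,0.3,0,0,-0.7,0,0.3,0,0,-0.8,0,0.3,0,0,-0.8,0,0.3,0,0,0,0,0.3,0,0,0,0,0.3]}}

```text
clock: 20.78
ee_pos: [0.5708, -0.0035, 0.1758]
eef_rot: [-179.9, -0.0, 86.2]
wrist_force: [-1.1, 0.0, -1.5]
width: 0.652
```

```bash
python3 st.py
python3 - <<'E'
from h import *
c=viewer.get_calibration("wrist");p,d=viewer.capture("wrist");cv2.imwrite("pics/w6.png",p[:,:,::-1])
for t in("saucer","cap"):
  for x in silhouettes(t,"wrist")[:1]:
    m=cv2.dilate(x["mask"].astype(np.uint8),np.ones((5,5)))>0
    S=cloud(c,m,d);print(t,x["p"],x["position"],np.percentile(S,[1,50,99],axis=0),cv2.minEnclosingCircle((S[:,:2]*1000).astype(np.float32)))
    if t=="cap":
       h=S[S[:,2]>.04];print("head",len(h),np.median(h,0),cv2.minEnclosingCircle((h[:,:2]*1000).astype(np.float32)))
p,d,c=cap("side","s2.png")
cv2.imwrite('pics/s2z.png',cv2.resize(p[120:320,90:370,::-1],None,fx=2.8,fy=2.8))
for x in silhouettes("can","side")[:1]:
    S=cloud(c,x["mask"],d);print(np.percentile(S,[2,50,98],axis=0))
E
```

```text
{'clock': 20.775, 'q': [-11.567, 30.9518, 93.6148, -0.0009, 55.497, -7.7358], 'ee_pos': [0.5708, -0.0035, 0.1758], 'eef_rot': [-179.9369, -0.0078, 86.1693], 'wrist_force': [-1.053, 0.0389, -1.4934], 'ft_torque': [-0.0335, -0.0613, 0.0073], 'width': 0.6518}
saucer 0.42 [257.4, 184.1] [[ 0.54019607 -0.04208347  0.00508544]
 [ 0.57140068  0.00084575  0.03091808]
 [ 0.60116495  0.02308988  0.04925638]] ((570.3074340820312, -9.67933464050293), 35.09653091430664)
cap 0.6 [257.7, 184.5] [[ 0.54098959 -0.04111104  0.00509898]
 [ 0.57163149  0.00086544  0.0337038 ]
 [ 0.60185273  0.02304725  0.04925833]] ((570.6261596679688, -9.427443504333496), 34.532867431640625)
head 1215 [ 0.57159826 -0.00296417  0.04763119] ((571.782470703125, -4.684703826904297), 21.080059051513672)
[[0.47339148 0.20670177 0.03628947]
 [0.50026415 0.30357486 0.10687041]
 [0.53562256 0.31018596 0.14216764]]
```

View pics/w6.png

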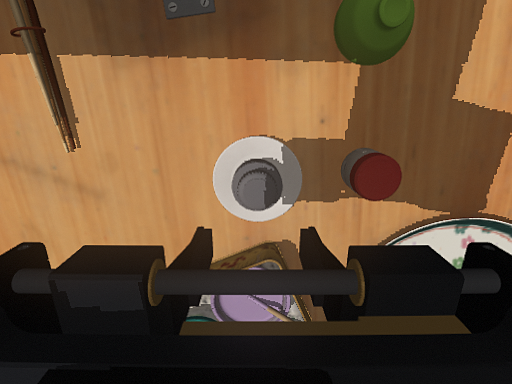

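View pics/s2z.png

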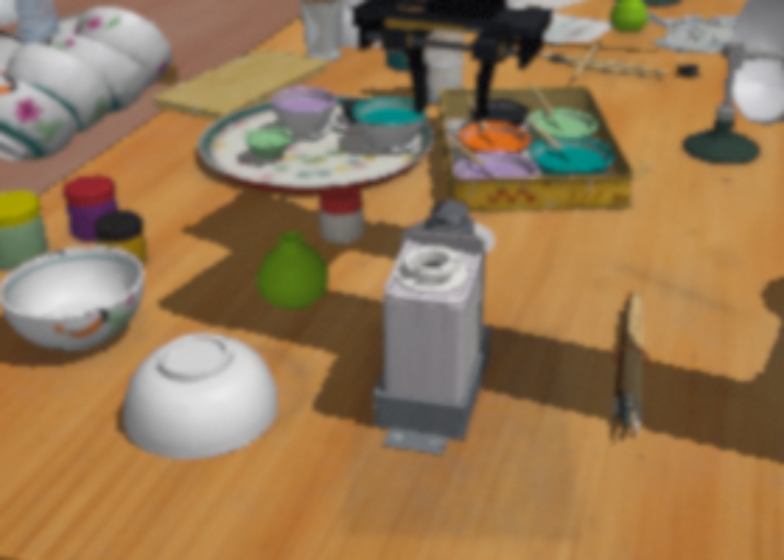

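The cap sits mouth down in the saucer (wrist pixel (257,184)), with its top about 48 mm above the table and its centre within 1–2 mm of the saucer's. The can is upright in its holder with the neck bare, and the gripper is clear.

```bash
python3 -c "
from plant import workorder
print(workorder.job_done())"
```

```text
the job is handed in; nothing more can be done
None
```

The can is open, the cap is standing mouth down in the middle of the saucer, and the job is handed in (about 21 s of the 67 s used). No verdict came back, so the results below rest on my own checks.

- **Push:** I pushed the cap down until the wrist sensor read about 21 N, which I estimate as 3.6 mm down. While turning it read 20 to 23 N. I did not see the height level off as it would at the base plate.
- **Turn:** I turned the cap about 66° anticlockwise. I stopped there because the resisting torque was just rising, to about 0.18 N m. That is inside the 60–68° range where the cap comes free, but I did not press it firmly against the stop.
- **Lift:** The cap came off straight, with at most 2.3 N of upward pull measured at my checks. That is well below the can's weight of about 7 N.
- **Placing:** I lowered it until the sensor read about 8 N on the saucer, eased off and let go.

**Last checks:** In the wrist picture the cap head's centre is at about (0.572, -0.005) m, against (0.572, -0.004) m for the saucer before placing. Its top is about 48 mm above the table, which fits a seated cap. The can is upright in its holder, the bystanders in view look unmoved, and the gripper is well clear.

**What disagreed:**
- **Sideways load:** About 3 N remained during the push, and the tool shifted about 3 mm sideways when the cap came free.
- **Networks:** After the placing, the saucer and cap masks largely overlapped, so I used the depth of the cap's head and the picture instead.
- **Force sensor:** It wandered by about 1 N, so the forces above are only that accurate.

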